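Index the sample carousel and load the dish

TASK

Load the petri dish that lies on the loading shelf into the sample carousel. First turn the carousel until its one empty pocket squarely faces the loading shelf, then slide the dish along the shelf, without lifting or tipping it, fully home against the back of that pocket. Leave the pocket facing the shelf, and leave the tip box, tape roll and beaker where they stand.

Things in the scene. Friction and masses are not known exactly. Their poses are not given: they have to be found in the camera images.
- carousel_base: Fixed grey stand of the carousel. Origin on the bench under the turntable's upright axis, z up. The loading shelf runs along its -y, top 31 mm above the bench, from y = -122 to y = -235 mm, between two aluminium guide walls 68 mm apart (tops 42 mm above the bench). Its outer end is open, without lip, so a finger can come in behind the dish.
- turntable (a joint): Angle of the white round turntable about its upright axis, rad, growing anticlockwise from above; 0 or 2 pi: the empty pocket squarely faces the loading shelf. No end stops either way; it stays where it is left (friction 0.12 N m, about 1.5 N at a post; it coasts 1 to 2 degrees after a slow push). Disc radius 118 mm, its floor 30 mm above the bench.
- hub (a point): Middle of the turntable's hub, on its axis, 41 mm above the bench. Round it are four pockets 90 degrees apart, 68 mm wide, open outwards, each with a flat back 45 mm from the axis. Three already hold a petri dish (fixed there, tops 45 mm above the bench), one is empty. The square blocks between the pockets are 41 mm above the bench.
- post (a point): Middle (65 mm above the bench) of one of the four upright aluminium posts, 14 mm diameter, tops 88 mm above the bench, by which the turntable is pushed round. They stand 79 mm from the axis, midway (45 degrees) between pockets; this one is 45 degrees anticlockwise from the empty pocket, the others follow every 90 degrees.
- empty_pocket (a point): Point on the turntable floor (30 mm above the bench), 73 mm from its axis in the middle of the empty pocket, where the centre of a dish lies when it is fully home; it moves with the turntable.
- loading_place (a point): Fixed point 30 mm above the bench, 73 mm from the turntable axis on the middle line of the loading shelf: where the point empty_pocket lies when the empty pocket squarely faces the shelf.
- dish: Loose closed petri dish lying on the loading shelf, 59 mm diameter (56 mm where it touches others), 15 mm high, 20 g. Origin at the centre of its underside, z up.
- tip_box: Pipette tip box with a red lid on a clear body, 82x122x65 mm, standing on the bench to the near left of the carousel; origin at the centre of its underside. Bystander.
- tape_roll: Roll of green tape lying flat, 78 mm diameter, 19 mm high, on the bench to the right of the carousel; origin at the centre of its underside. Bystander.
- beaker: Clear plastic beaker standing on the bench to the near right of the carousel, 97 mm diameter, 75 mm high; origin at the centre of its underside. Bystander.
Mind the look-alikes: they are no part of the job. What is shaped like the dish but black, orange or pink is not meant.

How it is judged (in metres and radians):
On the way:
1. the empty pocket has been turned to face the loading shelf (within 12 mm at the pocket's centre, about 9 degrees) while the dish still lies on the shelf (horizontal distance between empty_pocket and loading_place below 0.012 m and y of dish in the frame of carousel_base below -0.13 m), for 0.2 s.
At the end, for the whole second after the job is handed in: The dish lies flat and at rest on the turntable floor, its centre within 12 mm of its fully home place in the empty pocket, and that pocket still faces the loading shelf within 12 mm (about 9 degrees), the turntable at rest (horizontal distance between dish and empty_pocket below 0.012 m and horizontal distance between empty_pocket and loading_place below 0.012 m and height (world z) of dish below 0.035 m and angle between dish's own z axis and vertical below 0.1 rad and linear speed of dish below 0.02 m/s and velocity of joint turntable between -0.05 and 0.05 rad/s); the robot touches nothing.
It fails at once if the dish was lifted more than 12 mm off the shelf (height (world z) of dish above 0.043 m).
It fails at once if the dish was tipped by more than about 17 degrees (angle between dish's own z axis and vertical above 0.3 rad).
It fails at once if the tip box was shifted by more than 30 mm (distance of tip_box from where it was at the start of the episode above 0.03 m).
It fails at once if the tape roll was shifted by more than 30 mm (distance of tape_roll from where it was at the start of the episode above 0.03 m).
It fails at once if the beaker was shifted by more than 30 mm (distance of beaker from where it was at the start of the episode above 0.03 m).
It also fails if it takes over 51 s, if anything falls off the work surface, if the arm or the gripper's body presses on something with over 40 N, if the wrist force passes 120 N, or if a joint passes its speed limit or range.

ROBOT

A 6-joint arm with a two-finger parallel gripper is mounted at the origin on a cart in front of the work surface, level with it; the furniture and walls round the work are solid. World frame = base frame: x ahead of the robot, y to its left, z up, the work surface at z = 0. Lengths are in mm, angles in degrees, forces in N, time in s.
With the tool pointing down it reaches from about 300 to 875 mm from the base axis. Payload 6.4 kg.
Tool frame: the origin (TCP) lies midway between the tips of the shut fingers; the grasp point (between the pads) lies 19 mm behind it; z points along the fingers, y is the line along which they close (so a half turn about z gives the same grasp; the last joint's range is limited). The gripper opens to 85 mm and grips with 20 to 120 N. Pads are 22 mm wide; open, the fingers measure 114 mm over their backs; the gripper's body (76 mm by 85 mm) begins 54 mm behind the grasp point. The pads swing forward as they close: fully open they stand 13 mm farther back than shut.
Start: joints at [-75.017, 10.359, 92.074, -0, 77.567, -11.82], TCP at [259.299, -513.23, 231.288] pointing down, gripper open.
Joint ranges: [-171.53, 171.53], [-51.25, 118.39], [17.06, 147.69], [-65.23, 245.23], [0, 150.52], [-178.68, 178.68]. Speed limits (degrees/s): [147.25, 147.25, 172.46, 180, 180, 180].

INTERFACE

Orientations are given as [roll, pitch, yaw] about the fixed x, y, z axes, in that order (R = Rz(yaw) Ry(pitch) Rx(roll)).
In Python, from workcell import sense, get_image, job_done gives the robot as it stands.
- The arm moves only by the tool servo_tool, never from a script. Its argument "plan" is a list of rows, each an object with "delta_pos": the shift along the tool's x, y, z each as a share of 0.15 m, from -1 to 1, a list of three; "rot": the turn, a rotation vector about the tool's x, y, z each as a share of 180 degrees, from -1 to 1, a list of three. In form: [{"delta_pos": [x, y, z], "rot": [rx, ry, rz]}, ...]. A call has exactly 10 rows; each row is the pose to reach, as a shift and turn from the pose commanded when the call began, along the tool's axes at that moment, turning the shorter way round; what a row does not reach only later rows make up. A row lasts 1/8 s, in which the tool goes at most 62.5 mm and 10.7 degrees, less where a joint would pass 70% of its speed; a pose out of reach is approached as far as the arm can. A call with a number of a shift or a turn outside -1 to 1 is refused whole. A call with a gripper value outside its range is refused whole. "hand" is the opening, from 0 (shut) to 1 (fully open), set as the call begins (left out, the last holds). The fingers move at their own pace and stop on an object; "force" is the grip in N (left out, the last holds). Time passes only in rows, so rows that repeat a pose let the fingers close, or fill a call up. It gives the time, the measured TCP pose, the force, the opening and the grip force at its end, in the units of the state.
- sense(): the state, without advancing time (a new reading comes with each control period).
- get_image(name): name is "side" or "top"; returns a dict with "frame" (480x640x3 uint8, red, green, blue), "K" (3x3 intrinsics, pixels), "k1" (the pictures are not rectified: a ray, as slopes to the right and down, at radius r is drawn at 1 + k1 r^2 times it, then the intrinsics apply), "R" (3x3) and "t" (3): a world point X has camera coordinates R X + t. Camera axes: x right, y down, z forward; pixel columns grow to the right and rows downward; lengths in mm; the calibration is good to about 2 mm. A picture is of the moment at which its call begins. There is no depth.
- job_done(): hands the job in; it is judged then, once.
The state is a dict: "t": time; "joints": joint angles; "joint_velocities": joint speeds; "tau": joint torques, N m; "position": TCP position; "tool_rot": TCP orientation; "force": force on the tool from outside, world axes, zero at the start; "wrist_torque": the same for the moment, N m; "width": finger opening in mm; "grasp_force": force on a finger pad.
Only numpy, scipy, OpenCV 4.12 (cv2) and the standard library are available. Lean on these libraries where they do the work, as an engineer would, in place of code of your own. Each camera call takes 0.05 s, during which the arm holds its last target. There are 200 camera calls.

## Working session

There is one attempt and no reset: what is moved stays moved. The work goes in short steps, Python scripts to look and compute and a tool call to move; the robot and the scene stay as the last step left them, time stands still between calls to the robot, and variables do not carry over. Pictures are saved under pics/ and viewed, at most 10 in all, crops included, and the job is handed in when it is done.

Besides the shell and the picture viewer there is one more tool, called after "Call:" as name(argument=value, ...), one argument or row to a line, values as JSON. servo_tool: Moves the arm, as the interface text tells. Shift numbers are shares of 0.15 m and turn numbers shares of 180 degrees, none past 1 either way. Its arguments: {"type":"object","properties":{"plan":{"type":"array"},"hand":{"type":"number"},"force":{"type":"number"}},"required":["plan"]}

```bash
mkdir -p pics
cat > h.py <<'E'
import numpy as np, cv2, json
from workcell import sense, get_image, job_done
def snap(name, fn):
    d=get_image(name); cv2.imwrite('pics/'+fn+'.png', cv2.cvtColor(d['frame'],cv2.COLOR_RGB2BGR))
    np.savez('pics/'+name, K=d['K'],k1=d['k1'],R=d['R'],t=d['t']); return d
def load(name): return np.load('pics/'+name+'.npz')
def ray(d,u,v):
    K=np.array(d['K']);k1=float(d['k1'])
    p=np.array([(u-K[0,2])/K[0,0],(v-K[1,2])/K[1,1]]); q=p.copy()
    for _ in range(20): q=p/(1+k1*(q@q))
    R=np.array(d['R']);t=np.array(d['t']).ravel()
    return -R.T@t, R.T@np.array([q[0],q[1],1])
def at(d,u,v,z):
    c,r=ray(d,u,v); return c+r*(z-c[2])/r[2]
def proj(d,X):
    K=np.array(d['K']);k1=float(d['k1'])
    c=np.array(d['R'])@np.array(X,float)+np.array(d['t']).ravel(); q=c[:2]/c[2]; q=q*(1+k1*(q@q))
    return K[0,0]*q[0]+K[0,2],K[1,1]*q[1]+K[1,2]
E
python3 -c "
from h import *
for n in('top','side'):
  d=snap(n,n+'0'); c,r=ray(d,320,240); print(n,c,r,d['K'],d['k1'])
print(sense())"
```

```text
top [ 467.95035454  -14.76939067 1172.1924295 ] [ 0.06164697  0.00270923 -0.99813375] [[458.95199165   0.         320.47515301]
 [  0.         458.95199165 244.04299101]
 [  0.           0.           1.        ]] -0.07382486280135794
side [ 366.18701128 1048.17455304  780.09951359] [ 0.15711344 -0.80096041 -0.57816363] [[512.09261067   0.         327.13688788]
 [  0.         512.09261067 231.11354753]
 [  0.           0.           1.        ]] -0.06599955022354781
{'t': 0.1, 'joints': array([-7.50164271e+01,  1.03974448e+01,  9.21281001e+01, -2.82673393e-04,
        7.75668545e+01, -1.18195692e+01]), 'joint_velocities': array([ 0.10523797, -0.06228524, -0.15332744,  0.00020888, -0.0802839 ,
        0.05487117]), 'tau': array([ 6.20344435e-04, -4.45877123e+01, -3.52239168e+01, -2.59932613e-04,
        4.10600449e-03,  5.13020112e-06]), 'position': array([ 259.16682632, -512.70833599,  230.45779177]), 'tool_rot': array([-1.79909503e+02, -1.86561099e-02,  2.68031885e+01]), 'force': array([ 0.29320983, -0.47569509, -0.27588693]), 'wrist_torque': array([ 0.02374011, -0.02948606,  0.01170913]), 'grasp_force': 0.0, 'width': 85.02667566622988}
```

View pics/top0.png

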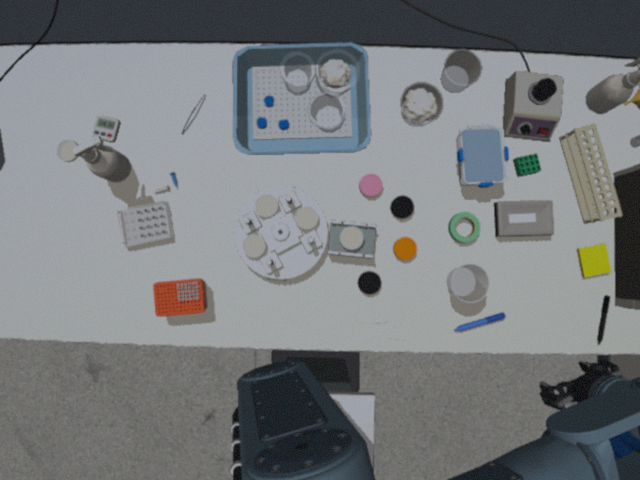

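View pics/side0.png

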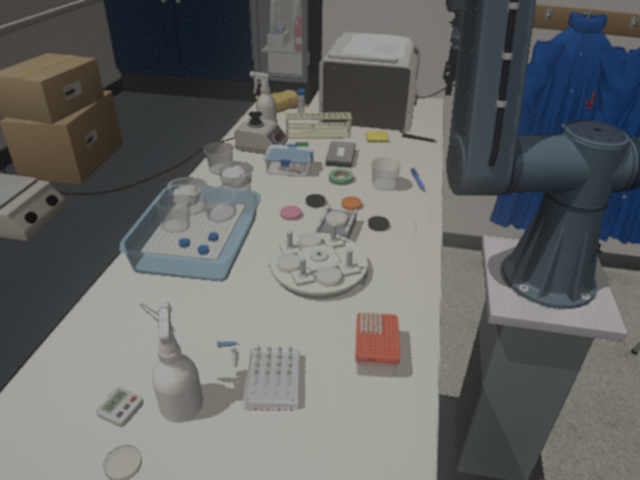

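Candidates for the dish in top view: white disc on the shelf (351,237), and black, orange and pink lids plus dishes in the turntable. The white one between the guide walls fits. I'll confirm in a crop.

```bash
python3 -c "
import cv2
im=cv2.imread('pics/top0.png')[170:295,225:390]
cv2.imwrite('pics/crop0.png',cv2.resize(im,None,fx=4.8,fy=4.8,interpolation=cv2.INTER_CUBIC))
from h import *
d=load('top')
for u,v in((282,232),(351,237),(333,239),(378,240)): print(u,v,at(d,u,v,40))"
```

```text
282 232 [555.41195361  82.82314767  40.        ]
351 237 [547.1895996  -88.15951659  40.        ]
333 239 [541.14060534 -43.76112886  40.        ]
378 240 [ 541.4038312  -155.16457598   40.        ]
```

View pics/crop0.png

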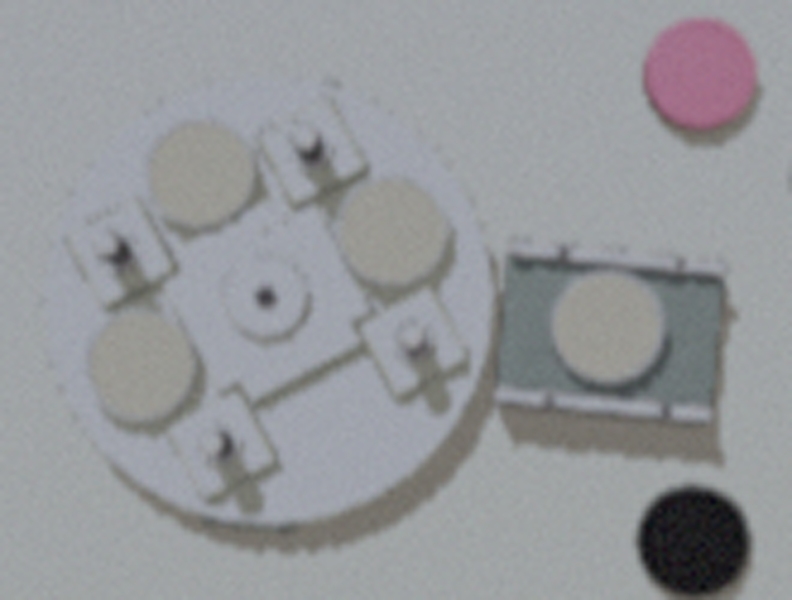

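The crop confirms it: the white dish at crop (608,328) lies between the guide walls, and the empty pocket opens to the lower right. Now fit the poses.

```bash
cat > fit.py <<'E'
from h import *
from scipy.optimize import least_squares
d=load('top')
P=lambda a,b:(225+a/4.8,170+b/4.8)
def W(p,X):
    c,s=np.cos(p[2]),np.sin(p[2]); return [p[0]+c*X[0]-s*X[1],p[1]+s*X[0]+c*X[1],X[2]]
def pol(r,a,z): return [r*np.cos(a),r*np.sin(a),z]
def model(p):
    th=p[3]-np.pi/2
    m=[[0,0,41]]+[pol(73,th+k*np.pi/2,45) for k in(1,2,3)]
    return [proj(d,W(p,X)) for X in m]
obs=np.array([P(268,297),P(393,232),P(202,174),P(146,367)])
walls=[(P(515,248),1),(P(722,271),1),(P(505,397),-1),(P(712,415),-1)]
end=P(722,342)
def res(p):
    r=list((np.array(model(p))-obs).ravel())
    for (u,v),s in walls:   # wall centreline assumed +-37 in shelf x
        w=at(d,u,v,42)-[p[0],p[1],0]; r.append((np.cos(p[2])*w[0]+np.sin(p[2])*w[1]-s*p[4])/2.5)
    return r
f=least_squares(res,[553,83,0,-1,37]);p=f.x
print('base',p[:2],'yaw',np.degrees(p[2]),'th',np.degrees(p[3]),'wall',p[4],'res',np.round(f.fun,2))
w=at(d,*P(608,328),46);q=w[:2]-p[:2];c,s=np.cos(p[2]),np.sin(p[2])
print('dish',w,'local',c*q[0]+s*q[1],-s*q[0]+c*q[1])
w=at(d,*end,42);q=w[:2]-p[:2];print('end local',c*q[0]+s*q[1],-s*q[0]+c*q[1])
for k in range(4):
    a=p[3]-np.pi/2+np.pi/4+k*np.pi/2;X=W(p,pol(79,a,88));print('post',k,X,'az',np.degrees(a+p[2]),'crop',(np.array(proj(d,X))-[225,170])*4.8)
np.save('p.npy',p)
E
python3 fit.py
```

```text
base [554.62771734  84.78718833] yaw -4.237396202317438 th -55.69510393407361 wall 37.83438672706359 res [ 0.33  0.39  0.16 -0.35 -0.06  0.08 -0.43 -0.13  0.26 -0.26 -0.24  0.25]
dish [543.52378426 -89.4795133   46.        ] local 1.802832380161373 -174.61079698264152
end local 0.6852850725669235 -233.95577849130822
post 0 [np.float64(534.2709251717746), np.float64(8.455012858475015), 88] az -104.93250013639106 crop [414.84855249 336.29330466]
post 1 [np.float64(630.9598928130082), np.float64(64.43039616642994), 88] az -14.932500136391052 crop [307.04651307 139.01875773]
post 2 [np.float64(574.9845095050533), np.float64(161.11936380766358), 88] az 75.06749986360894 crop [108.82461024 246.7485111 ]
post 3 [np.float64(478.29554186381966), np.float64(105.14398049970866), 88] az 165.06749986360893 crop [215.6451974  444.96882779]
```

Call:
servo_tool(
  plan=[
    {"delta_pos": [0.1, -0.095, 0], "rot": [0, 0, 0]},
    {"delta_pos": [0.25, -0.24, 0], "rot": [0, 0, 0]},
    {"delta_pos": [0.42, -0.4, 0], "rot": [0, 0, 0]},
    {"delta_pos": [0.55, -0.525, 0], "rot": [0, 0, 0]},
    {"delta_pos": [0.67, -0.64, 0], "rot": [0, 0, 0]},
    {"delta_pos": [0.75, -0.715, 0], "rot": [0, 0, 0]},
    {"delta_pos": [0.79, -0.755, 0], "rot": [0, 0, 0]},
    {"delta_pos": [0.79, -0.755, 0], "rot": [0, 0, 0]},
    {"delta_pos": [0.79, -0.755, 0], "rot": [0, 0, 0]},
    {"delta_pos": [0.79, -0.755, 0], "rot": [0, 0, 0]},
  ],
  hand=1,
  force=20,
)

```text
t: 1.35
position: [313.8, -359.3, 231.2]
tool_rot: [-180.0, 0.0, 26.8]
force: [-0.7, 0.1, -0.6]
width: 85.6
grasp_force: 0.0
```

Call:
servo_tool(
  plan=[
    {"delta_pos": [0.1, -0.095, 0], "rot": [0, 0, 0]},
    {"delta_pos": [0.25, -0.24, 0], "rot": [0, 0, 0]},
    {"delta_pos": [0.42, -0.4, 0], "rot": [0, 0, 0]},
    {"delta_pos": [0.55, -0.525, 0], "rot": [0, 0, 0]},
    {"delta_pos": [0.67, -0.64, 0], "rot": [0, 0, 0]},
    {"delta_pos": [0.75, -0.715, 0], "rot": [0, 0, 0]},
    {"delta_pos": [0.79, -0.755, 0], "rot": [0, 0, 0]},
    {"delta_pos": [0.79, -0.755, 0], "rot": [0, 0, 0]},
    {"delta_pos": [0.79, -0.755, 0], "rot": [0, 0, 0]},
    {"delta_pos": [0.79, -0.755, 0], "rot": [0, 0, 0]},
  ],
)

```text
t: 2.6
position: [368.5, -204.7, 231.2]
tool_rot: [-180.0, 0.0, 26.7]
force: [-0.5, -0.6, -0.3]
width: 85.7
grasp_force: 0.0
```

Call:
servo_tool(
  plan=[
    {"delta_pos": [0.1, -0.095, 0], "rot": [0, 0, 0]},
    {"delta_pos": [0.25, -0.24, 0], "rot": [0, 0, 0]},
    {"delta_pos": [0.42, -0.4, 0], "rot": [0, 0, 0]},
    {"delta_pos": [0.55, -0.525, 0], "rot": [0, 0, 0]},
    {"delta_pos": [0.67, -0.64, 0], "rot": [0, 0, 0]},
    {"delta_pos": [0.75, -0.715, 0], "rot": [0, 0, 0]},
    {"delta_pos": [0.79, -0.755, 0], "rot": [0, 0, 0]},
    {"delta_pos": [0.79, -0.755, 0], "rot": [0, 0, 0]},
    {"delta_pos": [0.79, -0.755, 0], "rot": [0, 0, 0]},
    {"delta_pos": [0.79, -0.755, 0], "rot": [0, 0, 0]},
  ],
)

```text
t: 3.85
position: [423.3, -50.2, 231.3]
tool_rot: [180.0, 0.0, 26.7]
force: [0.2, 0.7, 0.8]
width: 85.2
grasp_force: 0.0
```

Call:
servo_tool(
  plan=[
    {"delta_pos": [0.1, -0.095, 0], "rot": [0, 0, 0.03]},
    {"delta_pos": [0.25, -0.24, 0], "rot": [0, 0, 0.06]},
    {"delta_pos": [0.42, -0.4, 0], "rot": [0, 0, 0.1]},
    {"delta_pos": [0.55, -0.525, 0], "rot": [0, 0, 0.14]},
    {"delta_pos": [0.67, -0.64, 0], "rot": [0, 0, 0.18]},
    {"delta_pos": [0.75, -0.715, 0], "rot": [0, 0, 0.21]},
    {"delta_pos": [0.79, -0.755, 0], "rot": [0, 0, 0.232]},
    {"delta_pos": [0.79, -0.755, 0], "rot": [0, 0, 0.232]},
    {"delta_pos": [0.79, -0.755, 0], "rot": [0, 0, 0.232]},
    {"delta_pos": [0.79, -0.755, 0], "rot": [0, 0, 0.232]},
  ],
)

```text
t: 5.1
position: [478.1, 104.3, 231.3]
tool_rot: [180.0, -0.0, -15.0]
force: [-0.1, 0.8, -0.2]
width: 85.3
grasp_force: 0.0
```

Call:
servo_tool(
  plan=[
    {"delta_pos": [0, 0, 0.1], "rot": [0, 0, 0]},
    {"delta_pos": [0, 0, 0.25], "rot": [0, 0, 0]},
    {"delta_pos": [0, 0, 0.4], "rot": [0, 0, 0]},
    {"delta_pos": [0, 0, 0.55], "rot": [0, 0, 0]},
    {"delta_pos": [0, 0, 0.7], "rot": [0, 0, 0]},
    {"delta_pos": [0, 0, 0.82], "rot": [0, 0, 0]},
    {"delta_pos": [0, 0, 0.92], "rot": [0, 0, 0]},
    {"delta_pos": [0, 0, 1], "rot": [0, 0, 0]},
    {"delta_pos": [0, 0, 1], "rot": [0, 0, 0]},
    {"delta_pos": [0, 0, 1], "rot": [0, 0, 0]},
  ],
)

```text
t: 6.35
position: [478.6, 104.8, 81.8]
tool_rot: [-180.0, -0.0, -15.0]
force: [0.7, -0.7, -0.1]
width: 85.3
grasp_force: 0.0
```

Call:
servo_tool(
  plan=[
    {"delta_pos": [0, 0, 0.05], "rot": [0, 0, 0]},
    {"delta_pos": [0, 0, 0.1], "rot": [0, 0, 0]},
    {"delta_pos": [0, 0, 0.15], "rot": [0, 0, 0]},
    {"delta_pos": [0, 0, 0.155], "rot": [0, 0, 0]},
    {"delta_pos": [0, 0, 0.155], "rot": [0, 0, 0]},
    {"delta_pos": [0, 0, 0.155], "rot": [0, 0, 0]},
    {"delta_pos": [0, 0, 0.155], "rot": [0, 0, 0]},
    {"delta_pos": [0, 0, 0.155], "rot": [0, 0, 0]},
    {"delta_pos": [0, 0, 0.155], "rot": [0, 0, 0]},
    {"delta_pos": [0, 0, 0.155], "rot": [0, 0, 0]},
  ],
  hand=0.26,
)

```text
t: 7.6
position: [478.1, 104.8, 58.0]
tool_rot: [180.0, 0.0, -15.0]
force: [0.2, -0.2, 0.4]
width: 22.1
grasp_force: 0.0
```

```bash
python3 -c "
from h import *
d=snap('top','top1');s=sense();print(s['position'],s['width'],s['force'])
im=d['frame'][170:295,205:370,::-1]
cv2.imwrite('pics/crop1.png',cv2.resize(im,None,fx=4.8,fy=4.8,interpolation=cv2.INTER_CUBIC))
# arc: local tool coords from start pose yaw -15
c=np.array([554.6,84.8]);a0=np.radians(165.07)
p0=np.array([478.1,104.5]);y=np.radians(-15)
ex=np.array([np.cos(y),np.sin(y)]);ey=np.array([np.sin(y),-np.cos(y)])
for k in range(0,21):
  a=a0+np.radians(55.7)*k/20; q=c+79*np.array([np.cos(a),np.sin(a)])-p0
  print(k,np.round([q@ex/150,q@ey/150,-55.7*k/20/180],3))
"
```

```text
[478.13847369 104.82360168  58.08131344] 21.986016427945753 [-0.10847785 -0.17033636  0.76136376]
0 [-0.    -0.004 -0.   ]
1 [ 0.001  0.021 -0.015]
2 [ 0.002  0.047 -0.031]
3 [ 0.006  0.072 -0.046]
4 [ 0.01   0.097 -0.062]
5 [ 0.016  0.122 -0.077]
6 [ 0.022  0.147 -0.093]
7 [ 0.03   0.171 -0.108]
8 [ 0.04   0.195 -0.124]
9 [ 0.05   0.219 -0.139]
10 [ 0.061  0.241 -0.155]
11 [ 0.074  0.264 -0.17 ]
12 [ 0.087  0.285 -0.186]
13 [ 0.102  0.306 -0.201]
14 [ 0.118  0.327 -0.217]
15 [ 0.134  0.346 -0.232]
16 [ 0.152  0.365 -0.248]
17 [ 0.17   0.383 -0.263]
18 [ 0.189  0.399 -0.278]
19 [ 0.21   0.415 -0.294]
20 [ 0.23   0.43  -0.309]
```

View pics/crop1.png

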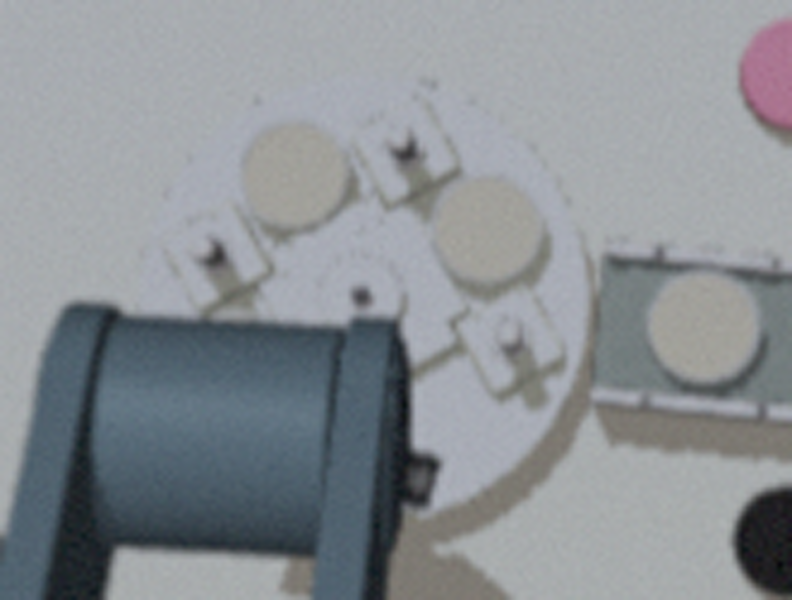

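Turntable unmoved, the wrist sits over the post (around crop (220,445)). Grip it.

Call:
servo_tool(
  plan=[
    {"delta_pos": [0, 0, 0], "rot": [0, 0, 0]},
    {"delta_pos": [0, 0, 0], "rot": [0, 0, 0]},
    {"delta_pos": [0, 0, 0], "rot": [0, 0, 0]},
    {"delta_pos": [0, 0, 0], "rot": [0, 0, 0]},
    {"delta_pos": [0, 0, 0], "rot": [0, 0, 0]},
    {"delta_pos": [0, 0, 0], "rot": [0, 0, 0]},
    {"delta_pos": [0, 0, 0], "rot": [0, 0, 0]},
    {"delta_pos": [0, 0, 0], "rot": [0, 0, 0]},
    {"delta_pos": [0, 0, 0], "rot": [0, 0, 0]},
    {"delta_pos": [0, 0, 0], "rot": [0, 0, 0]},
  ],
  hand=0,
  force=20,
)

```text
t: 8.9
position: [478.1, 104.9, 58.2]
tool_rot: [-180.0, -0.0, -15.0]
force: [-1.7, 2.6, 4.8]
width: 12.7
grasp_force: 21.1
```

Call:
servo_tool(
  plan=[
    {"delta_pos": [0.001, 0.021, 0], "rot": [0, 0, -0.015]},
    {"delta_pos": [0.002, 0.047, 0], "rot": [0, 0, -0.031]},
    {"delta_pos": [0.006, 0.072, 0], "rot": [0, 0, -0.046]},
    {"delta_pos": [0.01, 0.097, 0], "rot": [0, 0, -0.062]},
    {"delta_pos": [0.016, 0.122, 0], "rot": [0, 0, -0.077]},
    {"delta_pos": [0.022, 0.147, 0], "rot": [0, 0, -0.093]},
    {"delta_pos": [0.03, 0.171, 0], "rot": [0, 0, -0.108]},
    {"delta_pos": [0.04, 0.195, 0], "rot": [0, 0, -0.124]},
    {"delta_pos": [0.05, 0.219, 0], "rot": [0, 0, -0.139]},
    {"delta_pos": [0.061, 0.241, 0], "rot": [0, 0, -0.155]},
  ],
)

```text
t: 10.15
position: [479.3, 67.3, 58.2]
tool_rot: [179.9, -0.2, 13.0]
force: [5.6, 2.8, -3.8]
width: 13.5
grasp_force: 20.4
```

Call:
servo_tool(
  plan=[
    {"delta_pos": [0.001, 0.025, 0], "rot": [0, 0, -0.015]},
    {"delta_pos": [0.002, 0.051, 0], "rot": [0, 0, -0.031]},
    {"delta_pos": [0.006, 0.076, 0], "rot": [0, 0, -0.046]},
    {"delta_pos": [0.01, 0.101, 0], "rot": [0, 0, -0.062]},
    {"delta_pos": [0.022, 0.15, 0], "rot": [0, 0, -0.093]},
    {"delta_pos": [0.04, 0.199, 0], "rot": [0, 0, -0.124]},
    {"delta_pos": [0.05, 0.223, 0], "rot": [0, 0, -0.139]},
    {"delta_pos": [0.061, 0.245, 0], "rot": [0, 0, -0.155]},
    {"delta_pos": [0.061, 0.245, 0], "rot": [0, 0, -0.155]},
    {"delta_pos": [0.061, 0.245, 0], "rot": [0, 0, -0.155]},
  ],
)

```text
t: 11.4
position: [497.7, 34.4, 58.2]
tool_rot: [179.8, -0.3, 40.8]
force: [12.5, 7.0, -8.9]
width: 13.0
grasp_force: 20.1
```

```bash
python3 -c "
from h import *
d=snap('top','top2')
im=d['frame'][170:295,225:390,::-1]
cv2.imwrite('pics/crop2.png',cv2.resize(im,None,fx=4.8,fy=4.8,interpolation=cv2.INTER_CUBIC))
p=np.load('p.npy')
for z,r in((45,73),):
  for k in(1,2,3):
    a=p[2]-np.pi/2+k*np.pi/2; print((np.array(proj(d,[p[0]+r*np.cos(a),p[1]+r*np.sin(a),z]))-[225,170])*4.8)
"
```

```text
[283.57223176 157.72345592]
[127.91434057 284.40978389]
[254.27824169 439.83605527]
```

View pics/crop2.png

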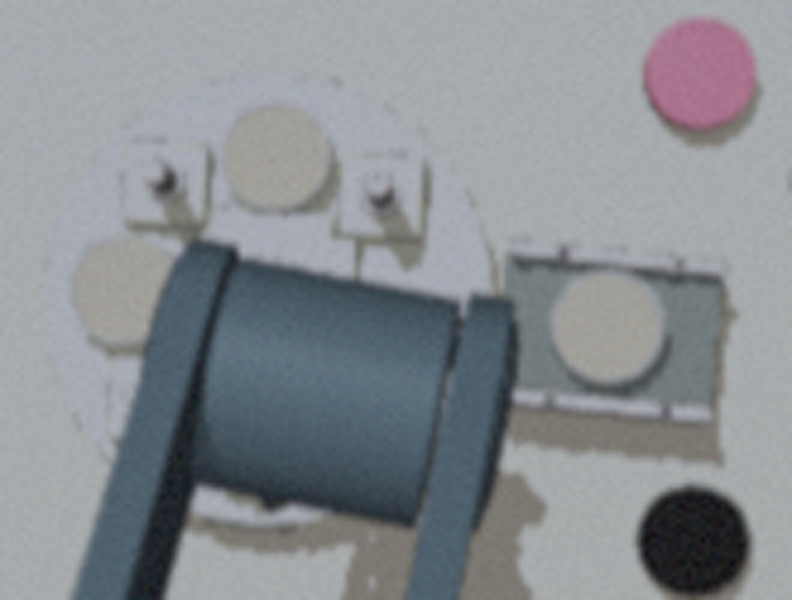

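Empty pocket now faces right, but dishes at (277,158) and (128,294) against predicted (284,158) and (128,284): about 3° too far. Turn back a little and release.

Call:
servo_tool(
  plan=[
    {"delta_pos": [0, -0.005, 0], "rot": [0, 0, 0.004]},
    {"delta_pos": [0, -0.01, 0], "rot": [0, 0, 0.008]},
    {"delta_pos": [0, -0.015, 0], "rot": [0, 0, 0.012]},
    {"delta_pos": [0, -0.02, 0], "rot": [0, 0, 0.014]},
    {"delta_pos": [0, -0.025, 0], "rot": [0, 0, 0.017]},
    {"delta_pos": [0, -0.028, 0], "rot": [0, 0, 0.017]},
    {"delta_pos": [0, -0.028, 0], "rot": [0, 0, 0.017]},
    {"delta_pos": [0, -0.028, 0], "rot": [0, 0, 0.017]},
    {"delta_pos": [0, -0.028, 0], "rot": [0, 0, 0.017]},
    {"delta_pos": [0, -0.028, 0], "rot": [0, 0, 0.017]},
  ],
)

```text
t: 12.7
position: [495.0, 37.5, 58.2]
tool_rot: [179.8, -0.3, 37.7]
force: [11.8, 7.1, -7.0]
width: 13.3
grasp_force: 20.0
```

Call:
servo_tool(
  plan=[
    {"delta_pos": [0, 0, 0], "rot": [0, 0, 0]},
    {"delta_pos": [0, 0, 0], "rot": [0, 0, 0]},
    {"delta_pos": [0, 0, 0], "rot": [0, 0, 0]},
    {"delta_pos": [0, 0, -0.1], "rot": [0, 0, 0]},
    {"delta_pos": [0, 0, -0.25], "rot": [0, 0, 0]},
    {"delta_pos": [0, 0, -0.4], "rot": [0, 0, 0]},
    {"delta_pos": [-0.2, 0, -0.55], "rot": [0, 0, 0]},
    {"delta_pos": [-0.4, 0, -0.6], "rot": [0, 0, 0]},
    {"delta_pos": [-0.6, 0, -0.6], "rot": [0, 0, 0]},
    {"delta_pos": [-0.6, 0, -0.6], "rot": [0, 0, 0]},
  ],
  hand=0.4,
)

```text
t: 13.95
position: [420.2, -19.0, 149.1]
tool_rot: [179.9, -0.0, 37.7]
force: [-0.1, 0.1, -0.1]
width: 34.0
grasp_force: 0.0
```

```bash
python3 -c "
from h import *
d=snap('top','top3');s=sense();print(s['position'],s['tool_rot'])
im=d['frame'][170:295,225:390,::-1]
cv2.imwrite('pics/crop3.png',cv2.resize(im,None,fx=4.8,fy=4.8,interpolation=cv2.INTER_CUBIC))"
```

```text
[421.05548598 -18.6633598  149.13986864] [ 1.79907984e+02 -6.78860816e-02  3.76901072e+01]
```

View pics/crop3.png

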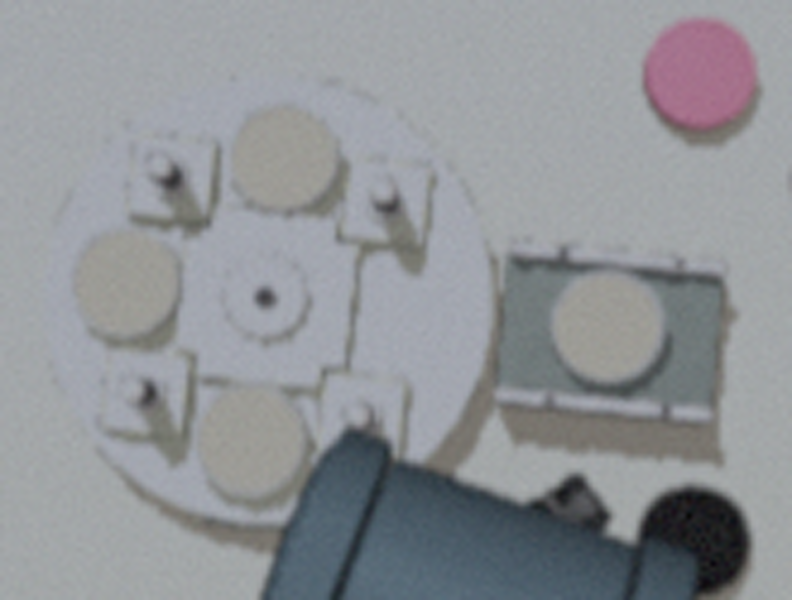

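Dishes at (285,158), (127,285), (253,444) match the prediction within 1°, so the pocket squarely faces the shelf. Now go behind the dish with shut fingers.

Call:
servo_tool(
  plan=[
    {"delta_pos": [0, 0.08, 0], "rot": [0, 0, 0]},
    {"delta_pos": [0, 0.2, 0], "rot": [0, 0, 0]},
    {"delta_pos": [0, 0.34, 0], "rot": [0, 0, 0]},
    {"delta_pos": [0, 0.46, 0], "rot": [0, 0, 0]},
    {"delta_pos": [0, 0.56, 0], "rot": [0, 0, 0]},
    {"delta_pos": [0, 0.62, 0], "rot": [0, 0, 0]},
    {"delta_pos": [0, 0.64, 0], "rot": [0, 0, 0]},
    {"delta_pos": [0, 0.64, 0], "rot": [0, 0, 0]},
    {"delta_pos": [0, 0.64, 0], "rot": [0, 0, 0]},
    {"delta_pos": [0, 0.64, 0], "rot": [0, 0, 0]},
  ],
  hand=0,
)

```text
t: 15.25
position: [479.5, -93.7, 148.1]
tool_rot: [180.0, -0.0, 37.8]
force: [-0.3, -0.1, -0.1]
width: 0.3
grasp_force: 0.0
```

Call:
servo_tool(
  plan=[
    {"delta_pos": [0, 0.08, 0], "rot": [0, 0, -0.03]},
    {"delta_pos": [0, 0.2, 0], "rot": [0, 0, -0.07]},
    {"delta_pos": [0, 0.34, 0], "rot": [0, 0, -0.12]},
    {"delta_pos": [0, 0.46, 0], "rot": [0, 0, -0.17]},
    {"delta_pos": [0, 0.56, 0], "rot": [0, 0, -0.21]},
    {"delta_pos": [-0.01, 0.62, 0], "rot": [0, 0, -0.25]},
    {"delta_pos": [-0.018, 0.64, 0], "rot": [0, 0, -0.267]},
    {"delta_pos": [-0.018, 0.64, 0], "rot": [0, 0, -0.267]},
    {"delta_pos": [-0.018, 0.64, 0], "rot": [0, 0, -0.267]},
    {"delta_pos": [-0.018, 0.64, 0], "rot": [0, 0, -0.267]},
  ],
)

```text
t: 16.5
position: [536.3, -171.3, 148.1]
tool_rot: [-180.0, -0.0, 85.8]
force: [-0.1, 0.4, 0.7]
width: 0.0
grasp_force: 0.0
```

Call:
servo_tool(
  plan=[
    {"delta_pos": [0, 0, 0.05], "rot": [0, 0, 0]},
    {"delta_pos": [0, 0, 0.15], "rot": [0, 0, 0]},
    {"delta_pos": [0, 0, 0.27], "rot": [0, 0, 0]},
    {"delta_pos": [0, 0, 0.38], "rot": [0, 0, 0]},
    {"delta_pos": [0, 0, 0.49], "rot": [0, 0, 0]},
    {"delta_pos": [0, 0, 0.6], "rot": [0, 0, 0]},
    {"delta_pos": [0, 0, 0.68], "rot": [0, 0, 0]},
    {"delta_pos": [0, 0, 0.72], "rot": [0, 0, 0]},
    {"delta_pos": [0, 0, 0.74], "rot": [0, 0, 0]},
    {"delta_pos": [0, 0, 0.74], "rot": [0, 0, 0]},
  ],
)

```text
t: 17.75
position: [536.6, -171.7, 37.3]
tool_rot: [180.0, 0.0, 85.8]
force: [0.0, 0.0, -0.5]
width: 0.1
grasp_force: 0.0
```

```bash
python3 -c "
from h import *
d=snap('top','top4');d=snap('side','side4');s=sense();print(s['position'],s['tool_rot'],s['width'],s['force'])
im=d['frame'][170:295,260:425,::-1]
cv2.imwrite('pics/crop4.png',cv2.resize(im,None,fx=4.8,fy=4.8,interpolation=cv2.INTER_CUBIC))
p=np.load('p.npy');q=s['position'][:2]-p[:2];c,n=np.cos(p[2]),np.sin(p[2]);print('local',c*q[0]+n*q[1],-n*q[0]+c*q[1])"
```

```text
[ 536.77872849 -171.76643947   37.57744691] [1.79948756e+02 2.26198864e-02 8.58430690e+01] 0.011650504738602878 [-0.3824408  -0.36392029 -0.49719905]
local 1.1563226643236213 -257.1711750198842
```

View pics/crop4.png

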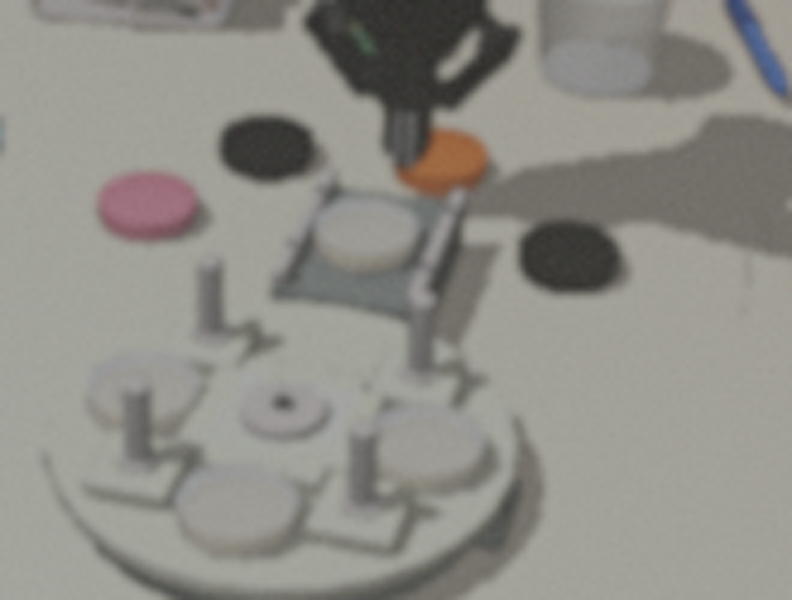

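Fingers at crop (408,150) stand behind the dish (368,235), in line with the shelf. Push.

Call:
servo_tool(
  plan=[
    {"delta_pos": [0.03, 0, 0], "rot": [0, 0, 0]},
    {"delta_pos": [0.07, 0, 0], "rot": [0, 0, 0]},
    {"delta_pos": [0.12, 0, 0], "rot": [0, 0, 0]},
    {"delta_pos": [0.17, 0, 0], "rot": [0, 0, 0]},
    {"delta_pos": [0.21, 0, 0], "rot": [0, 0, 0]},
    {"delta_pos": [0.25, 0, 0], "rot": [0, 0, 0]},
    {"delta_pos": [0.29, 0, 0], "rot": [0, 0, 0]},
    {"delta_pos": [0.33, 0, 0], "rot": [0, 0, 0]},
    {"delta_pos": [0.37, 0, 0], "rot": [0, 0, 0]},
    {"delta_pos": [0.4, 0, 0], "rot": [0, 0, 0]},
  ],
)

```text
t: 19.1
position: [540.8, -111.4, 37.0]
tool_rot: [180.0, -0.0, 85.8]
force: [-0.2, -0.1, -0.3]
width: -0.1
grasp_force: 0.1
```

Call:
servo_tool(
  plan=[
    {"delta_pos": [0.04, 0, 0], "rot": [0, 0, 0]},
    {"delta_pos": [0.09, 0, 0], "rot": [0, 0, 0]},
    {"delta_pos": [0.14, 0, 0], "rot": [0, 0, 0]},
    {"delta_pos": [0.19, 0, 0], "rot": [0, 0, 0]},
    {"delta_pos": [0.24, 0, 0], "rot": [0, 0, 0]},
    {"delta_pos": [0.29, 0, 0], "rot": [0, 0, 0]},
    {"delta_pos": [0.34, 0, 0], "rot": [0, 0, 0]},
    {"delta_pos": [0.39, 0, 0], "rot": [0, 0, 0]},
    {"delta_pos": [0.43, 0, 0], "rot": [0, 0, 0]},
    {"delta_pos": [0.46, 0, 0], "rot": [0, 0, 0]},
  ],
)

```text
t: 20.35
position: [545.8, -42.5, 37.0]
tool_rot: [180.0, 0.0, 85.9]
force: [0.1, 0.3, 0.8]
width: 0.3
grasp_force: 0.1
```

```bash
python3 -c "
from h import *
d=snap('side','side5');s=sense();print(s['position'],s['force'])
im=d['frame'][170:295,260:425,::-1]
cv2.imwrite('pics/crop5.png',cv2.resize(im,None,fx=4.8,fy=4.8,interpolation=cv2.INTER_CUBIC))
p=np.load('p.npy');q=s['position'][:2]-p[:2];c,n=np.cos(p[2]),np.sin(p[2]);print('local',c*q[0]+n*q[1],-n*q[0]+c*q[1])"
```

```text
[545.73881299 -42.12676052  37.02950416] [-0.58456121  0.85397707  0.02716587]
local 0.5129532323828201 -127.22381818368183
```

View pics/crop5.png

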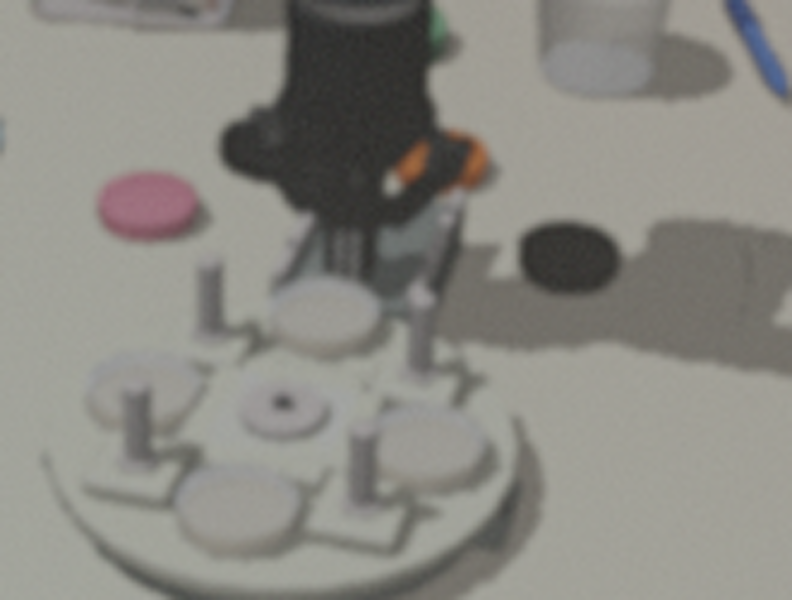

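The dish (325,315) is entering the pocket, turntable unmoved. Continue slowly, watching the force.

Call:
servo_tool(
  plan=[
    {"delta_pos": [0.01, 0, 0], "rot": [0, 0, 0]},
    {"delta_pos": [0.02, 0, 0], "rot": [0, 0, 0]},
    {"delta_pos": [0.03, 0, 0], "rot": [0, 0, 0]},
    {"delta_pos": [0.04, 0, 0], "rot": [0, 0, 0]},
    {"delta_pos": [0.05, 0, 0], "rot": [0, 0, 0]},
    {"delta_pos": [0.06, 0, 0], "rot": [0, 0, 0]},
    {"delta_pos": [0.07, 0, 0], "rot": [0, 0, 0]},
    {"delta_pos": [0.08, 0, 0], "rot": [0, 0, 0]},
    {"delta_pos": [0.09, 0, 0], "rot": [0, 0, 0]},
    {"delta_pos": [0.09, 0, 0], "rot": [0, 0, 0]},
  ],
)

```text
t: 21.65
position: [546.7, -29.3, 37.0]
tool_rot: [-180.0, -0.0, 85.9]
force: [0.7, 0.4, 0.5]
width: -0.2
grasp_force: 0.0
```

Call:
servo_tool(
  plan=[
    {"delta_pos": [0.005, 0, 0], "rot": [0, 0, 0]},
    {"delta_pos": [0.01, 0, 0], "rot": [0, 0, 0]},
    {"delta_pos": [0.015, 0, 0], "rot": [0, 0, 0]},
    {"delta_pos": [0.02, 0, 0], "rot": [0, 0, 0]},
    {"delta_pos": [0.02, 0, 0], "rot": [0, 0, 0]},
    {"delta_pos": [0.02, 0, 0], "rot": [0, 0, 0]},
    {"delta_pos": [0.02, 0, 0], "rot": [0, 0, 0]},
    {"delta_pos": [0.02, 0, 0], "rot": [0, 0, 0]},
    {"delta_pos": [0.02, 0, 0], "rot": [0, 0, 0]},
    {"delta_pos": [0.02, 0, 0], "rot": [0, 0, 0]},
  ],
)

```text
t: 22.9
position: [546.9, -26.5, 37.0]
tool_rot: [-180.0, -0.0, 85.8]
force: [-0.4, 0.3, -1.1]
width: 0.0
grasp_force: 0.0
```

Call:
servo_tool(
  plan=[
    {"delta_pos": [0.005, 0, 0], "rot": [0, 0, 0]},
    {"delta_pos": [0.01, 0, 0], "rot": [0, 0, 0]},
    {"delta_pos": [0.015, 0, 0], "rot": [0, 0, 0]},
    {"delta_pos": [0.015, 0, 0], "rot": [0, 0, 0]},
    {"delta_pos": [0.015, 0, 0], "rot": [0, 0, 0]},
    {"delta_pos": [0.015, 0, 0], "rot": [0, 0, 0]},
    {"delta_pos": [0.015, 0, 0], "rot": [0, 0, 0]},
    {"delta_pos": [0.015, 0, 0], "rot": [0, 0, 0]},
    {"delta_pos": [0.015, 0, 0], "rot": [0, 0, 0]},
    {"delta_pos": [0.015, 0, 0], "rot": [0, 0, 0]},
  ],
)

```text
t: 24.15
position: [547.1, -24.2, 37.1]
tool_rot: [180.0, 0.0, 85.8]
force: [1.6, 0.4, -0.4]
width: -0.0
grasp_force: 0.0
```

Call:
servo_tool(
  plan=[
    {"delta_pos": [0.005, 0, 0], "rot": [0, 0, 0]},
    {"delta_pos": [0.01, 0, 0], "rot": [0, 0, 0]},
    {"delta_pos": [0.015, 0, 0], "rot": [0, 0, 0]},
    {"delta_pos": [0.02, 0, 0], "rot": [0, 0, 0]},
    {"delta_pos": [0.02, 0, 0], "rot": [0, 0, 0]},
    {"delta_pos": [0.02, 0, 0], "rot": [0, 0, 0]},
    {"delta_pos": [0.02, 0, 0], "rot": [0, 0, 0]},
    {"delta_pos": [0.02, 0, 0], "rot": [0, 0, 0]},
    {"delta_pos": [0.02, 0, 0], "rot": [0, 0, 0]},
    {"delta_pos": [0.02, 0, 0], "rot": [0, 0, 0]},
  ],
)

```text
t: 25.4
position: [547.6, -22.3, 37.3]
tool_rot: [180.0, 0.1, 85.8]
force: [-0.8, -5.8, 0.7]
width: -0.4
grasp_force: 2.8
```

```bash
python3 -c "
from h import *
d=snap('side','side6');s=sense();print(s['position'],s['force'])
im=d['frame'][200:280,270:375,::-1]
cv2.imwrite('pics/crop6.png',cv2.resize(im,None,fx=7,fy=7,interpolation=cv2.INTER_CUBIC))
p=np.load('p.npy')
def W(x,y,z):
  c,n=np.cos(p[2]),np.sin(p[2]);return [p[0]+c*x-n*y,p[1]+n*x+c*y,z]
for n,X in dict(home=(0,-73,45),far=(0,73,45),l=(-73,0,45),r=(73,0,45),hub=(0,0,41)).items(): print(n,(np.array(proj(d,W(*X)))-[270,200])*7)
q=s['position'][:2]-p[:2];c,n=np.cos(p[2]),np.sin(p[2]);print('local',c*q[0]+n*q[1],-n*q[0]+c*q[1])"
```

```text
[547.56046208 -22.24702703  37.22637938] [-0.30917395 -6.25323283  0.90170769]
home [405.76668029 257.89070918]
far [288.56192559 503.63700713]
l [557.86290343 412.60245477]
r [147.08070297 338.1394907 ]
hub [349.78031981 384.30438371]
local 0.8607268454885686 -107.26382663751242
```

View pics/crop6.png

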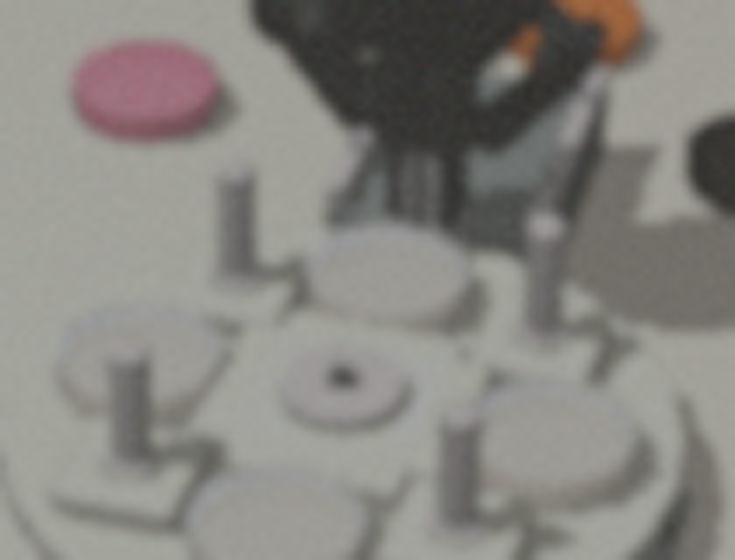

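Force of 6 N and the dish at (388,265) with its edge against the back: it is home. Retreat straight back, then up, and verify.

Call:
servo_tool(
  plan=[
    {"delta_pos": [-0.02, 0, 0], "rot": [0, 0, 0]},
    {"delta_pos": [-0.06, 0, 0], "rot": [0, 0, 0]},
    {"delta_pos": [-0.15, 0, 0], "rot": [0, 0, 0]},
    {"delta_pos": [-0.3, 0, 0], "rot": [0, 0, 0]},
    {"delta_pos": [-0.45, 0, 0], "rot": [0, 0, 0]},
    {"delta_pos": [-0.6, 0, 0], "rot": [0, 0, 0]},
    {"delta_pos": [-0.7, 0, -0.1], "rot": [0, 0, 0]},
    {"delta_pos": [-0.8, 0, -0.3], "rot": [0, 0, 0]},
    {"delta_pos": [-0.9, 0, -0.5], "rot": [0, 0, 0]},
    {"delta_pos": [-0.9, 0, -0.6], "rot": [0, 0, 0]},
  ],
)

```text
t: 26.7
position: [538.6, -157.5, 129.9]
tool_rot: [179.8, 0.1, 85.8]
force: [-0.6, 0.0, -0.5]
width: 0.3
grasp_force: 0.0
```

Call:
servo_tool(
  plan=[
    {"delta_pos": [-0.1, 0, -0.1], "rot": [0, 0, 0]},
    {"delta_pos": [-0.3, 0, -0.2], "rot": [0, 0, 0]},
    {"delta_pos": [-0.5, 0, -0.3], "rot": [0, 0, 0]},
    {"delta_pos": [-0.6, 0, -0.3], "rot": [0, 0, 0]},
    {"delta_pos": [-0.7, 0, -0.3], "rot": [0, 0, 0]},
    {"delta_pos": [-0.7, 0, -0.3], "rot": [0, 0, 0]},
    {"delta_pos": [-0.7, 0, -0.3], "rot": [0, 0, 0]},
    {"delta_pos": [-0.7, 0, -0.3], "rot": [0, 0, 0]},
    {"delta_pos": [-0.7, 0, -0.3], "rot": [0, 0, 0]},
    {"delta_pos": [-0.7, 0, -0.3], "rot": [0, 0, 0]},
  ],
)

```text
t: 27.95
position: [530.0, -260.3, 172.1]
tool_rot: [180.0, 0.0, 85.9]
force: [1.0, 0.2, -0.3]
width: 0.3
grasp_force: 0.0
```

```bash
python3 -c "
from h import *
d=snap('top','top7');print(sense()['force'])
im=d['frame'][170:295,225:390,::-1]
cv2.imwrite('pics/crop7.png',cv2.resize(im,None,fx=4.8,fy=4.8,interpolation=cv2.INTER_CUBIC))
p=np.load('p.npy');print('home',(np.array(proj(d,[p[0]-np.sin(-p[2])*73*1,p[1]-np.cos(p[2])*73,45]))-[225,170])*4.8)"
```

```text
[ 0.19968503 -0.01974759 -0.39119519]
home [410.37628568 312.17912416]
```

View pics/crop7.png

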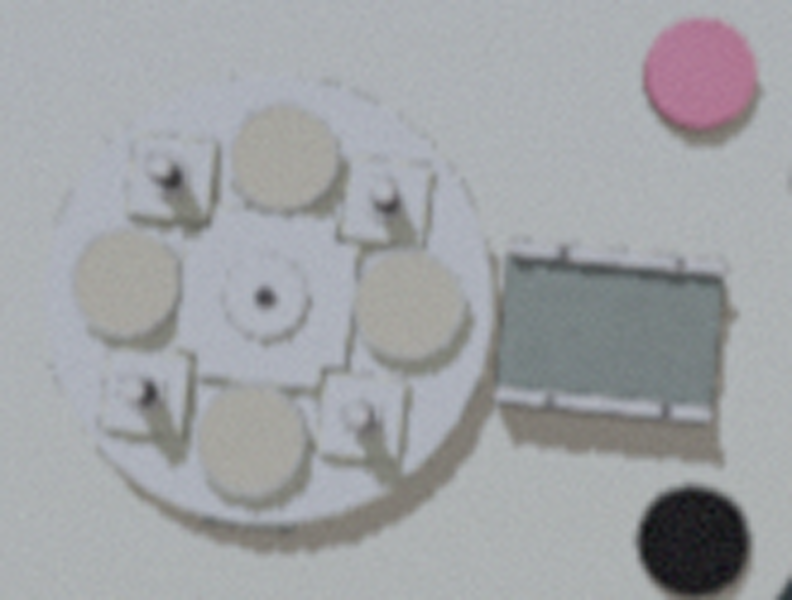

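The dish is at (410,304), home is (410,312). That is about 4 mm of sideways play, and it is against the back. Handing in.

```bash
python3 -c "
from h import *
print(job_done())"
```

```text
the job is handed in; nothing more can be done
None
```

The job is handed in, with no verdict returned: in the last top picture the dish lies against the back of the empty pocket, about 4 mm to one side of its exact home (12 mm allowed), the pocket still faces the shelf within about 1°, and the arm never went near the tip box, tape roll or beaker.

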